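Unload the disinfecting case

ROBOT

A 7-joint arm with a two-finger parallel gripper is mounted at the origin on the work surface. World frame = base frame: x ahead of the robot, y to its left, z up, the work surface at z = 0. Lengths are in m, angles in rad, forces in N, time in s.
With the tool pointing down it reaches from about 0.375 to 0.925 m from the base axis. Payload 3.1 kg.
Tool frame: the origin (TCP) lies between the finger pads; the fingertips stand arm.finger_overhang ahead of it and the grasp point (between the pads) is the TCP (arm.finger_overhang is the distance from the TCP to the fingertips, in m); z points along the fingers, y is the direction in which the jaws open and shut (so a half turn about z gives the same grasp; the last joint's range is limited). The gripper opens to 85 mm and grips with 20 to 120 N. Pads are 22 mm wide; open, the fingers measure 114 mm over their backs; the gripper's body (76 mm by 85 mm) begins 54 mm behind the grasp point. The pads swing forward as they close: fully open they stand 13 mm farther back than shut.
Start: joints at [1.12, 0.383, 0.044, 1.598, -0.018, 1.161, -0.05], TCP at [0.225, -0.61, 0.227] pointing down, gripper open.
Joint ranges: [-2.61, 2.61], [-0.41, 2.15], [-1.48, 1.57], [0, 2.5], [-1.57, 4.71], [0.05, 1.97], [-2.85, 2.85]. Speed limits (rad/s): [2.79, 2.79, 3.14, 3.14, 3.14, 3.14, 3.14].

INTERFACE

Orientations are given as a unit quaternion [x, y, z, w].
In Python, from rig import get_obs, optics, arm gives the robot as it stands.
- The arm moves only by the tool play_rows, never from a script. Its argument "commands" is text: rows parted by semicolons, each of 7 numbers parted by spaces: the turn, a rotation vector about the tool's x, y, z in degrees, then the shift along the tool's x, y, z in mm, then the opening in per cent of the stroke, from 0 (shut) to 100 (fully open). In form: rx ry rz x y z grip; .... A call has 1 to 10 rows; each row shifts and turns the commanded pose from where the row before left it, along the tool's axes as they then stand; what a row does not reach is not made up. A row lasts 1/12 s, in which the tool goes at most 41.7 mm and 7.16 degrees, less where a joint would pass 70% of its speed; a pose out of reach is approached as far as the arm can. A call is refused whole if a number of a shift passes 41.7 or a number of a turn 7.16, either way. A call with a gripper value outside its range is refused whole. The fingers move at their own pace and stop on an object; "force" is the grip in N (left out, the last holds). Time passes only in rows, so rows that do not move let the fingers close. It gives the time, the measured TCP pose, the force and the opening at its end, in the units of the state.
- get_obs(): the state, without advancing time (a new reading comes with each control period).
- optics.get_image(name): name is "scene" or "top" or "wrist"; returns a dict with "img" (420x560x3 uint8, red, green, blue), "depth" (420x560 float32, m along the optical axis (not along the pixel's ray), 0 where there is no reading), "fx", "fy", "cx", "cy" (pixels), "R" (3x3) and "t" (3): a world point X has camera coordinates R X + t. Camera axes: x right, y down, z forward; pixel columns grow to the right and rows downward; lengths in m; the calibration is good to about 2 mm. A picture is of the moment at which its call begins.
- arm.finish_job(): hands the job in, once; it reports no verdict.
Trained networks look in a picture, given as the dict that the camera call returned (one of the last four; its "shot" number tells which), for a name from the list of things; names that differ only in an ending like _2 or _b are one class to them, and where a whole thing is asked for, a point or a joint stands for the part that bears it (a point fixed in the world has none). Each returns a list of dicts, best first, with "conf" (0 to 1); they miss things now and then, are a little off and sometimes report something else, mostly with a low value. They report only what shows in the picture. A call takes as long as a camera call. They do not tell look-alikes from the thing itself.
- optics.boxes_of(picture, query): "centre" ([x, y, z] in m, in the coordinates of the camera as it stood for that picture, good to about 4 mm: the middle of the surface that is visible of it).
The state is a dict: "time_s": time; "joint_pos": joint angles; "qvel": joint speeds; "joint_efforts": joint torques, N m; "position": TCP position; "orientation": TCP orientation; "contact_force": force on the tool from outside, world axes, zero at the start; "wrist_torque": the same for the moment, N m; "finger_gap": opening from 0.0 (shut) to 1.0 (fully open).
Only numpy, scipy, OpenCV 4.12 (cv2) and the standard library are available. Lean on these libraries where they do the work, as an engineer would, in place of code of your own. Each camera call takes 0.05 s, during which the arm holds its last target. There are 200 camera calls.

TASK

The instrument plate in the small disinfecting case is ready. Swing the lid up and over past vertical so that it stays open by itself, then press lightly on the plate and draw it forward along its channel until its front end overhangs the bed by a good 3 cm; take it by that end, lift it out and set it down, not dropping it, flat on the free floor of the steel tray, with the lid left open. Never press hard on the plate, and do not shift or tip the jar and the vial standing in the tray.

Things in the scene. Friction and masses are not known exactly. Their poses are not given: they have to be found in the camera images.
- case: White bench disinfecting case, base 150 (x) by 130 (y) by 50 mm high, fixed. Origin: centre of its underside; x points from the open front to the hinge at the back, z up. On top a smooth bed 44 mm above the table: a channel 60 mm wide along x between two flat grey rails 35 mm wide that rise 6 mm above the bed; open at the front edge (x -75 mm), a stop at x +55 mm.
- bed_edge (a point): Middle of the bed's front edge, on the bed's surface (case frame x -75, y 0, z 44 mm). Axes as the case. Nothing stands in front of the base below it. The plate slides easily on the bed: a fingertip pressing on it with 4 to 10 N draws it along. It tips over this edge when more than 55 mm overhangs.
- lid_hinge (a point): Point on the lid's hinge axis, in the middle: case frame x +75, y 0, z 53 mm. The hinge axis is the case's y axis.
- lid (a joint): Angle of the lid in rad: 0 shut, 2.0 fully open on its stop (leaning back 25 degrees). Free hinge, lid 0.4 kg: let go below about 1.15 it falls shut, beyond about 1.3 it falls open to its stop by itself. The lid is a hollow shell 148 by 130 mm, 45 mm tall, that covers the bed; the plate cannot be reached while it is shut.
- lid_handle (a point): Middle of the lid's steel bar handle: a round bar 11 mm thick, 80 mm long along the case's y, standing 35 mm off the lid's front face (free gap behind the bar 29 mm). With the lid shut it lies at case frame x -108, y 0, z 75 mm; it circles the hinge at 184 mm. Carried by the lid, so its axes turn with the lid.
- plate_center (a point): Centre (half-way up) of the loose flat perforated aluminium instrument plate, 110 (x) by 56 (y) by 5 mm thick, 60 to 120 g. It starts in the channel, its top 1 mm below the rails, 2 mm free on each side (so it cannot be gripped there), its front end 1 to 12 mm behind the bed's front edge. x is its length, pointing to the hinge; z up.
- tray: Shallow steel tray, 260 (x) by 200 (y) mm, walls 18 mm high and 3 mm thick, floor 3 mm thick, fixed. Origin: centre of its underside; x along its length, away from the robot at yaw 0. Its +x end (x above +45 mm) holds a jar and a vial; the rest of its floor, x -127 to +40 mm, is free.
- jar_center (a point): Centre of a lidded steel jar, 68 mm across, 65 mm tall, standing in the tray's +x end. Leave alone.
- vial_center (a point): Centre of an amber vial, 28 mm across, 55 mm tall, standing in the tray's +x end. Leave alone.
Mind the look-alikes: they are no part of the job. What is shaped like the case but pink is not meant.

How it is judged:
On the way, in this order (a step that is already met when the one before it is completed fails the run):
1. the lid is swung past vertical and rests open (value of joint lid above 1.75 rad and velocity of joint lid between -0.1 and 0.1 rad/s), for 0.3 s.
2. the plate, still lying on the bed, overhangs its front edge by 20 mm or more (x of plate_center in the frame of case between -0.13 and -0.04 m and z of plate_center in the frame of case between 0.04 and 0.052 m), for 0.2 s.
3. the plate is lifted clear of the case in the fingers (z of plate_center in the frame of case above 0.065 m and contact force between plate and the fingers above 1 N), for 0.1 s.
4. the plate is brought down into the tray in the fingers (z of plate_center in the frame of tray below 0.04 m and horizontal distance between plate_center and tray below 0.13 m and contact force between plate and the fingers above 0.5 N), for 0.1 s.
At the end, for the whole second after the job is handed in: The lid stands open beyond 1.75 rad; the plate lies flat (within 0.06 rad, top side up) on the tray's floor, inside its walls, at rest and released; jar and vial stand within 35 mm of where they were (value of joint lid above 1.75 rad and z of plate_center in the frame of tray between 0 and 0.01 m and x of plate_center in the frame of tray between -0.1 and 0.1 m and y of plate_center in the frame of tray between -0.075 and 0.075 m and angle between plate_center's own z axis and vertical below 0.06 rad and linear speed of plate below 0.02 m/s); the robot touches nothing.
It fails at once if the plate is pressed onto the bed with more than 45 N (contact force between plate and case_c0 above 45 N).
It fails at once if the jar is shifted by more than 35 mm or tipped (distance of jar_center from where it was at the start of the episode above 0.035 m or angle between jar_center's own z axis and vertical above 0.5 rad).
It fails at once if the vial is shifted by more than 35 mm or tipped (distance of vial_center from where it was at the start of the episode above 0.035 m or angle between vial_center's own z axis and vertical above 0.5 rad).
It also fails if it takes over 67 s, if anything falls off the work surface, if the arm or the gripper's body presses on something with over 40 N, if the wrist force passes 120 N, or if a joint passes its speed limit or range.

## Working session

There is one attempt and no reset: what is moved stays moved. The work goes in short steps, Python scripts to look and compute and a tool call to move; the robot and the scene stay as the last step left them, time stands still between calls to the robot, and variables do not carry over. Pictures are saved under pics/ and viewed, about 8 in all and at most 12, crops included, and the job is handed in when it is done.

Besides the shell and the picture viewer there is one more tool, called after "Emit:" by a JSON object that holds its "name" and its "arguments", one argument or row to a line. play_rows: Moves the arm, as the interface text tells. Its arguments: {"type":"object","properties":{"commands":{"type":"string"},"force":{"type":"number"}},"required":["commands"]}

```bash
mkdir -p pics; ls; cat > h.py <<'E'
import numpy as np, cv2
from rig import get_obs, optics, arm
from scipy.spatial.transform import Rotation as Ro
def save(p,name,crop=None,s=1):
    im=p["img"][:,:,::-1]
    if crop: r0,r1,c0,c1=crop; im=im[r0:r1,c0:c1]
    im=cv2.resize(im,None,fx=s,fy=s,interpolation=cv2.INTER_CUBIC)
    cv2.imwrite("pics/"+name,im)
def w(p,c): return np.array(p["R"]).T@(np.array(c)-np.array(p["t"]))
def px(p,X):
    c=np.array(p["R"])@np.array(X)+p["t"]; return np.array([p["fx"]*c[0]/c[2]+p["cx"],p["fy"]*c[1]/c[2]+p["cy"]])
def cloud(p):
    d=p["depth"]; v,u=np.mgrid[:d.shape[0],:d.shape[1]]
    c=np.stack([(u-p["cx"])/p["fx"]*d,(v-p["cy"])/p["fy"]*d,d],-1)
    return (c-np.array(p["t"]))@np.array(p["R"])
E
python3 - <<'E'
from h import *
o=get_obs();print({k:np.round(v,3) for k,v in o.items()}, arm.finger_overhang)
for n in ("scene","top"):
    p=optics.get_image(n); save(p,n+"0.png")
    np.savez(n+"0.npz",**{k:p[k] for k in("img","depth","fx","fy","cx","cy","R","t")})
    for q in("case","lid_handle","tray","jar_center","vial_center"):
        for b in optics.boxes_of(p,q):
            X=w(p,b["centre"]);print(n,q,round(b["conf"],2),X.round(3),px(p,X).round())
ims=np.vstack([cv2.imread("pics/scene0.png"),cv2.imread("pics/top0.png")])
cv2.imwrite("pics/both0.png",cv2.resize(ims,None,fx=.714,fy=.714,interpolation=cv2.INTER_AREA))
E
```

```text
pics
{'time_s': np.float64(0.0), 'joint_pos': array([ 1.12 ,  0.384,  0.044,  1.6  , -0.018,  1.161, -0.05 ]), 'qvel': array([ 0.   ,  0.   , -0.001,  0.   , -0.   , -0.001, -0.   ]), 'joint_efforts': array([ 0.0000e+00, -4.3346e+01,  1.0250e+00, -2.4952e+01,  1.1000e-02,
        1.1000e-02, -0.0000e+00]), 'position': array([ 0.224, -0.609,  0.225]), 'orientation': array([ 0.984,  0.176, -0.   , -0.001]), 'contact_force': array([-0.206, -0.195,  0.361]), 'wrist_torque': array([-0.047,  0.025, -0.048]), 'finger_gap': np.float64(1.002)} 0.019
scene case 0.88 [ 0.586 -0.151  0.095] [176. 216.]
scene case 0.58 [0.346 0.211 0.099] [419. 214.]
scene lid_handle 0.83 [ 0.58  -0.157  0.097] [175. 211.]
scene lid_handle 0.76 [0.329 0.214 0.101] [424. 208.]
scene tray 0.67 [0.561 0.136 0.007] [319. 309.]
scene jar_center 0.86 [0.66  0.189 0.069] [321. 362.]
scene vial_center 0.72 [0.668 0.098 0.038] [266. 341.]
top case 0.91 [ 0.561 -0.162  0.097] [346. 163.]
top case 0.74 [0.299 0.202 0.099] [180. 278.]
top lid_handle 0.78 [0.297 0.201 0.098] [181. 278.]
top lid_handle 0.65 [ 0.561 -0.167  0.094] [348. 164.]
top tray 0.77 [0.549 0.138 0.   ] [218. 170.]
top tray 0.22 [0.648 0.185 0.069] [195. 124.]
top jar_center 0.79 [0.646 0.187 0.065] [194. 125.]
top vial_center 0.48 [0.652 0.093 0.034] [236. 127.]
top vial_center 0.4 [ 0.563 -0.159  0.098] [345. 162.]
```

View pics/both0.png

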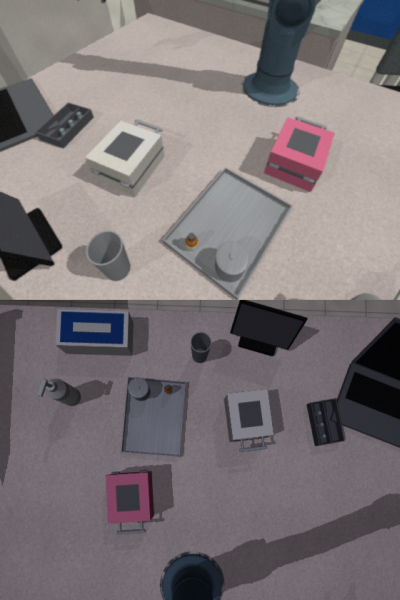

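```bash
python3 - <<'E'
from h import *
import cv2
for n in("scene","top"):
    p=dict(np.load(n+"0.npz")); P=cloud(p); ok=p["depth"]>0
    def rect(m,name):
        q=P[m]; r=cv2.minAreaRect((q[:,:2]*1000).astype(np.float32)); print(n,name,m.sum(),np.round(r[0],1),np.round(r[1],1),round(r[2],1),q[:,2].mean().round(4),np.median(p["img"][m],0), 'corners',cv2.boxPoints(r).round().tolist())
    near=lambda x,y,R:np.hypot(P[...,0]-x,P[...,1]-y)<R
    rect(ok&near(.56,-.16,.15)&(abs(P[...,2]-.098)<.006),"case lid top")
    rect(ok&near(.56,-.16,.25)&(abs(P[...,2]-.075)<.012),"case z.063-.087")
    rect(ok&near(.3,.2,.15)&(abs(P[...,2]-.098)<.006),"other lid top")
    rect(ok&near(.55,.138,.2)&(abs(P[...,2]-.016)<.005),"tray rim")
    rect(ok&near(.65,.187,.06)&(abs(P[...,2]-.066)<.006),"jar")
    rect(ok&near(.66,.095,.04)&(abs(P[...,2]-.056)<.006),"vial")
E
```

```text
scene case lid top 4599 [ 569.2 -171.4] [149.5 131.5] 8.0 0.0989 [208. 204. 194.] corners [[486.0, -117.0], [504.0, -247.0], [652.0, -226.0], [634.0, -96.0]]
scene case z.063-.087 1277 [ 627.5 -148.5] [360.9 160.5] 21.5 0.076 [131. 128. 123.] corners [[430.0, -140.0], [489.0, -289.0], [825.0, -157.0], [766.0, -8.0]]
scene other lid top 4263 [302.2 205.8] [151.2 129.8] 4.6 0.0987 [210. 108. 138.] corners [[222.0, 264.0], [232.0, 135.0], [383.0, 147.0], [372.0, 277.0]]
scene tray rim 1816 [532.1 144.9] [200.9 328.1] 86.5 0.0169 [122. 121. 122.] corners [[362.0, 55.0], [690.0, 35.0], [702.0, 235.0], [375.0, 255.0]]
scene jar 1763 [653.9 190.2] [66.8 66.2] 27.3 0.0656 [143. 145. 148.] corners [[609.0, 204.0], [639.0, 146.0], [699.0, 176.0], [668.0, 235.0]]
scene vial 91 [659.7  96. ] [14.1 14.6] 48.0 0.0576 [91. 92. 94.] corners [[650.0, 96.0], [660.0, 86.0], [670.0, 96.0], [659.0, 106.0]]
top case lid top 3725 [ 569.6 -171.1] [148.6 130.5] 8.3 0.098 [128. 127. 136.] corners [[487.0, -117.0], [505.0, -246.0], [653.0, -225.0], [634.0, -96.0]]
top case z.063-.087 435 [ 597.6 -101.5] [368.4 112.2] 38.1 0.0776 [79. 78. 86.] corners [[418.0, -171.0], [487.0, -259.0], [777.0, -32.0], [708.0, 56.0]]
top other lid top 4030 [300.8 205.3] [148.  130.9] 5.0 0.0983 [128.  66.  97.] corners [[221.0, 264.0], [233.0, 134.0], [380.0, 147.0], [369.0, 277.0]]
top tray rim 602 [523.8 146.5] [200.4 343.5] 86.6 0.0169 [87. 87. 98.] corners [[346.0, 57.0], [689.0, 36.0], [701.0, 236.0], [358.0, 257.0]]
top jar 648 [651.4 190.8] [65.4 65.4] 2.7 0.0648 [ 87.  89. 100.] corners [[617.0, 222.0], [620.0, 157.0], [686.0, 160.0], [683.0, 225.0]]
top vial 35 [658.2  96. ] [13.3 13.7] 27.9 0.0578 [49. 50. 58.] corners [[649.0, 99.0], [655.0, 87.0], [667.0, 93.0], [661.0, 105.0]]
```

The white case is at scene (176,216) / top (347,163). The pink look-alike is at scene (419,214) / top (180,278), so I'm choosing the white one. Its handle faces the robot, its yaw is about 8° and its centre is about (0.570,-0.171). I'll turn the jaws along case x and go above the handle.

Emit:
{"name": "play_rows", "arguments": {
  "commands": "0 0 -7 0 0 0 100; 0 0 -7 0 0 0 100; 0 0 -7 0 0 0 100; 0 0 -7 0 0 0 100; 0 0 -7 0 0 0 100; 0 0 -7 0 0 0 100; 0 0 -7 0 0 0 100; 0 0 -7 0 0 0 100; 0 0 -7 0 0 0 100; 0 0 -7 0 0 0 100",
  "force": 30
}}

```text
time_s: 1.43
position: [0.2246, -0.61, 0.2269]
orientation: [0.704, 0.711, -0.0, 0.0]
contact_force: [0.4, -0.0, 0.2]
finger_gap: 1.004
```

Emit:
{"name": "play_rows", "arguments": {
  "commands": "0 0 -7 0 0 0 100; 0 0 -1 25 19 0 100; 0 0 0 38 29 0 100; 0 0 0 38 29 0 100; 0 0 0 38 29 0 100; 0 0 0 38 29 0 100; 0 0 0 38 29 0 100; 0 0 0 38 29 0 100; 0 0 0 38 29 0 100; 0 0 0 38 29 0 100"
}}

```text
time_s: 2.27
position: [0.4033, -0.2899, 0.2272]
orientation: [0.655, 0.756, -0.0, 0.001]
contact_force: [0.6, -0.0, 0.5]
finger_gap: 0.996
```

Emit:
{"name": "play_rows", "arguments": {
  "commands": "0 0 0 30 23 0 100; 0 0 0 26 22 0 100; 0 0 0 0 0 0 100; 0 0 0 0 0 0 100"
}}

```text
time_s: 2.6
position: [0.4407, -0.2271, 0.2273]
orientation: [0.652, 0.758, 0.0, 0.0]
contact_force: [-0.9, -1.2, -0.6]
finger_gap: 1.002
```

```bash
cat >> h.py <<'E'
def st():
    o=get_obs(); M=Ro.from_quat(o["orientation"]).as_matrix()
    print("t%.2f pos %s tx %s tz %s F %s gap %.3f"%(o["time_s"],np.round(o["position"],4),M[:,0].round(3),M[:,2].round(3),np.round(o["contact_force"],1),o["finger_gap"])); return o,M
def go(X):
    o,M=st(); print("to go tool mm",(M.T@(np.array(X)-o["position"])*1000).round(1))
def case_T(x,y,z,c=(.5695,-.171),a=8.1):
    a=np.radians(a); return np.array([c[0]+x*np.cos(a)-y*np.sin(a),c[1]+x*np.sin(a)+y*np.cos(a),z])
E
python3 - <<'E'
from h import *
go(case_T(-.108,0,.12))
p=optics.get_image("wrist"); save(p,"w1.png"); P=cloud(p)
print("handle px",px(p,case_T(-.108,0,.075)))
for b in optics.boxes_of(p,"lid_handle"): print(b["conf"],w(p,b["centre"]).round(4),px(p,w(p,b["centre"])).round())
m=(p["depth"]>0)&(abs(P[...,2]-.077)<.01)&(P[...,0]<.52)&(P[...,0]>.42)&(P[...,1]<-.1)&(P[...,1]>-.27)
q=P[m];print(m.sum(),cv2.minAreaRect((q[:,:2]*1000).astype(np.float32)),q[:,2].max())
np.savez("w1.npz",P=P,img=p["img"],depth=p["depth"])
p=optics.get_image("top");P=cloud(p)
m=(p["depth"]>0)&(abs(P[...,2]-.017)<.005)&(P[...,0]>.40)&(P[...,0]<.74)&(P[...,1]>.0)&(P[...,1]<.29)
q=P[m];print('tray',m.sum(),cv2.minAreaRect((q[:,:2]*1000).astype(np.float32)))
E
```

```text
t2.60 pos [ 0.4407 -0.2271  0.2273] tx [-0.149  0.989 -0.   ] tz [ 0.001 -0.    -1.   ] F [-0.9 -1.2 -0.6] gap 1.002
to go tool mm [ 37.2  27.7 107.3]
handle px [306.98444223 149.31664523]
0.67 [ 0.5583 -0.1671  0.0991] [422. 148.]
2226 ((476.1518859863281, -185.8923797607422), (41.005958557128906, 130.0293426513672), 8.052409172058105) 0.08697373891000282
tray 596 ((565.32470703125, 144.15057373046875), (200.5727996826172, 260.82177734375), 86.63536071777344)
```

View pics/w1.png

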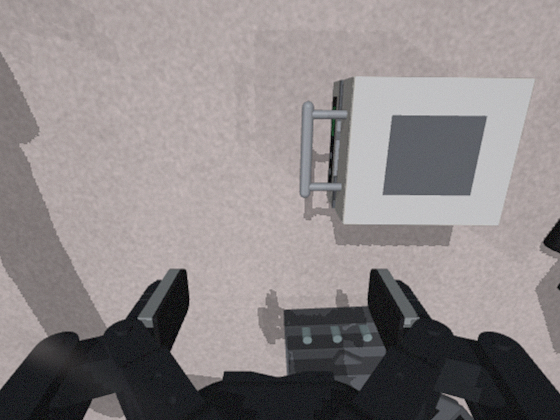

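The picture confirms the white case. The bar handle runs from about (308,105) to (305,195) px, which matches my prediction of (307,149). The tray is at (0.565,0.144) with yaw -3.4°. Next I'll narrow the jaws and go over the bar.

Emit:
{"name": "play_rows", "arguments": {
  "commands": "0 0 0 19 13 0 30; 0 0 0 18 13 10 30; 0 0 0 0 0 20 30; 0 0 0 0 0 20 30; 0 0 0 0 0 10 30; 0 0 0 0 0 0 30; 0 0 0 0 0 0 30"
}}

```text
time_s: 3.33
position: [0.4587, -0.1907, 0.1664]
orientation: [0.656, 0.755, -0.0, -0.001]
contact_force: [-0.2, -0.1, 1.0]
finger_gap: 0.297
```

```bash
python3 - <<'E'
from h import *
go(case_T(-.109,0,.077))
p=optics.get_image("wrist"); save(p,"w2.png")
E
```

```text
t3.33 pos [ 0.4587 -0.1907  0.1664] tx [-0.14   0.99   0.001] tz [-0.001  0.    -1.   ] F [-0.2 -0.1  1. ] gap 0.297
to go tool mm [ 3.9  3.6 89.4]
```

View pics/w2.png

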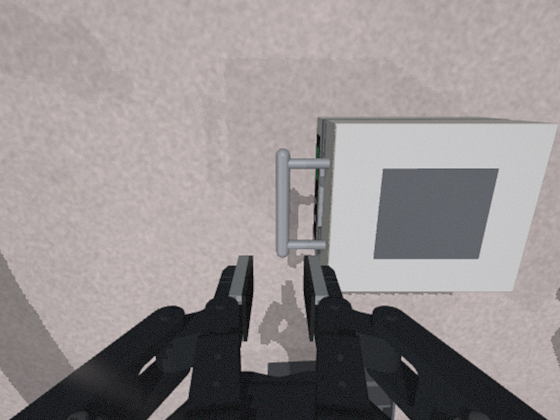

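Emit:
{"name": "play_rows", "arguments": {
  "commands": "0 0 0 4 3 10 30; 0 0 0 0 0 15 30; 0 0 0 0 0 15 30; 0 0 0 0 0 12 30; 0 0 0 0 0 8 30; 0 0 0 0 0 0 30"
}}

```text
time_s: 3.88
position: [0.4607, -0.1845, 0.1051]
orientation: [0.655, 0.756, -0.0, -0.002]
contact_force: [-1.0, 0.2, -0.2]
finger_gap: 0.301
```

Emit:
{"name": "play_rows", "arguments": {
  "commands": "0 0 0 0 0 8 30; 0 0 0 0 0 8 30; 0 0 0 0 0 8 30; 0 0 0 0 0 6 30; 0 0 0 0 0 0 30; 0 0 0 0 0 0 30"
}}

```text
time_s: 4.38
position: [0.4616, -0.1848, 0.0763]
orientation: [0.655, 0.756, -0.0, -0.001]
contact_force: [-1.0, -0.1, -0.4]
finger_gap: 0.305
```

Emit:
{"name": "play_rows", "arguments": {
  "commands": "0 0 0 0 0 0 0; 0 0 0 0 0 0 0; 0 0 0 0 0 0 0; 0 0 0 0 0 0 0; 0 0 0 0 0 0 0; 0 0 0 0 0 0 0",
  "force": 30
}}

```text
time_s: 4.88
position: [0.4621, -0.1851, 0.077]
orientation: [0.655, 0.756, 0.0, 0.0]
contact_force: [0.5, -0.0, 0.6]
finger_gap: -0.003
```

```bash
python3 - <<'E'
from h import *
st()
p=optics.get_image("wrist"); q=optics.get_image("scene")
a=p["img"]; u,v=px(q,case_T(-.108,0,.075)).astype(int); print(u,v)
b=cv2.resize(q["img"][v-60:v+60,u-80:u+80],(560,420),interpolation=cv2.INTER_CUBIC)
cv2.imwrite("pics/w3.png",cv2.resize(np.hstack([a,b]),None,fx=.71,fy=.71)[:,:,::-1])
P=cloud(q);m=(q["depth"]>0)&(P[...,2]>.065)&(P[...,2]<.09)
for y in (-.03,-.02,.02,.03):
    c=case_T(-.108,y,.08);print(px(q,c).round())
E
```

```text
t4.88 pos [ 0.4621 -0.1851  0.077 ] tx [-0.143  0.99  -0.   ] tz [ 0. -0. -1.] F [ 0.5 -0.   0.6] gap -0.003
206 176
[194. 170.]
[198. 171.]
[215. 177.]
[219. 179.]
```

View pics/w3.png

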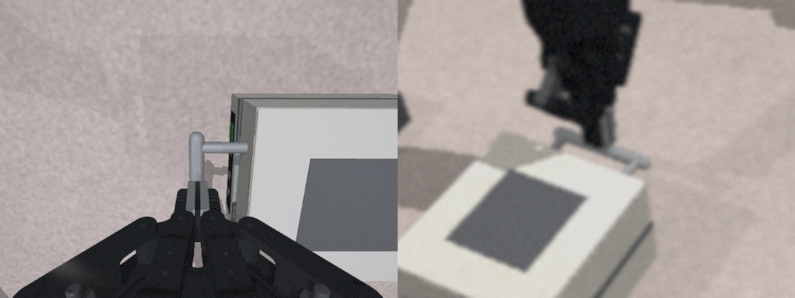

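```bash
python3 - <<'E'
from h import *
q=optics.get_image("scene"); P=cloud(q)
a=np.radians(8.1); d=P[...,:2]-np.array([.5695,-.171]); X=d[...,0]*np.cos(a)+d[...,1]*np.sin(a); Y=-d[...,0]*np.sin(a)+d[...,1]*np.cos(a)
m=(q["depth"]>0)&(X<-.08)&(X>-.15)&(abs(Y)<.06)&(P[...,2]>.03)&(P[...,2]<.2)
v,u=np.nonzero(m)
for r in range(v.min(),v.max()+1,1):
    k=v==r
    if k.any():
        i=(v[k],u[k]); 
        print(r," ".join("%d:(%d,%d,%d)"%(c,1000*X[r,c],1000*Y[r,c],1000*P[r,c,2]) for c in u[k][::4]))
E
```

```text
127 214:(-139,11,179)
128 213:(-122,21,191)
129 211:(-120,18,189) 215:(-148,6,166)
130 209:(-117,15,188) 213:(-122,21,186)
131 207:(-115,12,186) 211:(-117,19,187) 216:(-148,8,162)
132 203:(-104,12,192) 207:(-113,13,185) 211:(-117,19,184) 215:(-149,5,158)
133 198:(-89,12,199) 202:(-99,13,193) 206:(-111,12,184) 210:(-115,18,184) 214:(-123,21,179) 218:(-147,12,159)
134 198:(-88,12,198) 202:(-99,12,190) 206:(-111,12,182) 210:(-117,16,180) 214:(-124,20,176) 218:(-146,13,158)
135 197:(-85,13,198) 201:(-96,12,190) 205:(-110,10,180) 209:(-114,16,179) 213:(-120,20,176) 217:(-145,11,155)
136 195:(-80,12,199) 199:(-90,12,192) 203:(-96,16,189) 207:(-112,12,177) 211:(-115,19,177) 215:(-143,7,153) 219:(-148,13,152)
137 196:(-83,11,195) 200:(-92,12,189) 204:(-94,19,190) 208:(-116,12,172) 212:(-119,18,171) 216:(-141,11,154)
138 196:(-82,12,194) 200:(-90,14,189) 204:(-92,20,189) 208:(-115,12,170) 212:(-118,18,170) 216:(-143,10,150)
139 196:(-82,11,191) 200:(-90,13,186) 204:(-93,20,187) 208:(-115,12,168) 212:(-118,18,168) 216:(-139,12,150)
140 196:(-81,12,190) 200:(-90,13,184) 204:(-92,20,185) 208:(-1
[... 3270 characters left out ...]
80) 199:(-104,-16,74) 203:(-105,-7,77) 207:(-98,8,89) 211:(-108,10,82) 215:(-113,16,79)
176 202:(-105,-10,73) 206:(-105,0,77) 210:(-105,10,81) 214:(-109,16,80)
177 205:(-103,-1,75) 209:(-104,7,78) 213:(-104,17,82) 217:(-108,24,81)
178 208:(-104,4,75) 212:(-103,15,79) 216:(-106,23,80) 220:(-108,31,81)
179 211:(-105,10,72) 215:(-104,22,79) 219:(-106,29,80) 223:(-109,37,81)
180 213:(-105,15,72) 217:(-103,26,78) 221:(-106,34,79) 225:(-108,42,81)
181 216:(-103,24,75) 220:(-103,34,79) 224:(-107,40,78)
182 218:(-98,32,79) 222:(-103,38,78) 226:(-108,44,77)
183 217:(-96,31,79) 221:(-101,36,76) 225:(-106,43,75)
184 216:(-92,31,79) 220:(-97,37,78)
185 216:(-89,32,80) 220:(-97,37,75)
186 218:(-90,36,77)
```

```bash
python3 - <<'E'
from h import *
o,M=st()
p=optics.get_image("wrist"); P=cloud(p); T=(P-o["position"])@M*1000
save(p,"w4.png",(170,310,210,350),4)
for r in range(190,300,8): print(r," ".join("%d:(%d,%d,%d)"%(c,*T[r,c]) for c in range(258,304,5)))
E
```

```text
t5.03 pos [ 0.462  -0.185   0.0768] tx [-0.143  0.99  -0.   ] tz [ 0. -0. -1.] F [-0.7 -0.8  0.5] gap 0.002
190 258:(18,-14,76) 263:(18,-10,76) 268:(40,-4,0) 273:(41,-2,-2) 278:(41,0,-2) 283:(40,2,-1) 288:(19,7,75) 293:(18,11,77) 298:(18,15,77) 303:(18,18,76)
198 258:(12,-14,76) 263:(12,-10,76) 268:(36,-4,-1) 273:(37,-2,-3) 278:(37,0,-2) 283:(37,2,-3) 288:(12,7,76) 293:(12,11,76) 298:(12,15,76) 303:(12,18,75)
206 258:(6,-14,76) 263:(6,-10,76) 268:(33,-4,-3) 273:(34,-2,-5) 278:(33,0,-4) 283:(33,2,-2) 288:(33,5,-3) 293:(32,7,-1) 298:(33,9,-2) 303:(32,12,-1)
214 258:(0,-14,76) 263:(0,-11,75) 268:(29,-4,-3) 273:(29,-2,-4) 278:(29,0,-4) 283:(28,2,-2) 288:(28,5,-2) 293:(29,7,-3) 298:(28,10,-2) 303:(28,12,-1)
222 258:(-5,-14,74) 263:(-6,-11,76) 268:(24,-4,-1) 273:(25,-2,-3) 278:(25,0,-4) 283:(25,2,-3) 288:(-6,7,75) 293:(-6,11,76) 298:(-6,15,76) 303:(-6,19,76)
230 258:(-12,-15,75) 263:(-13,-11,76) 268:(20,-4,-3) 273:(21,-2,-4) 278:(21,0,-4) 283:(20,2,-3) 288:(-13,8,77) 293:(-12,11,75) 298:(-13,15,76) 303:(-12,19,76)
238 258:(-19,-15,76) 263:(-19,-11,76) 268:(15,-4,-1) 273:(16,-2,-4) 278:(16,
[... 475 characters left out ...]
0,-17) 283:(10,2,-16) 288:(10,4,-16) 293:(-40,12,76) 298:(-40,16,76) 303:(-41,20,76)
270 258:(6,-9,-16) 263:(10,-6,-24) 268:(9,-4,-23) 273:(10,-1,-23) 278:(9,0,-23) 283:(10,2,-23) 288:(10,4,-23) 293:(6,7,-16) 298:(5,9,-16) 303:(6,12,-17)
278 258:(6,-8,-23) 263:(10,-6,-30) 268:(10,-3,-31) 273:(10,-1,-30) 278:(10,0,-30) 283:(10,2,-30) 288:(10,4,-30) 293:(6,7,-24) 298:(6,9,-23) 303:(6,11,-25)
286 258:(6,-8,-30) 263:(10,-5,-36) 268:(10,-3,-36) 273:(10,-1,-36) 278:(10,0,-36) 283:(10,2,-36) 288:(10,4,-36) 293:(9,6,-36) 298:(5,8,-29) 303:(6,10,-31)
294 258:(6,-7,-36) 263:(10,-5,-42) 268:(10,-3,-42) 273:(9,-1,-41) 278:(10,0,-41) 283:(9,2,-41) 288:(9,4,-41) 293:(10,6,-42) 298:(5,8,-34) 303:(6,10,-36)
```

View pics/w4.png

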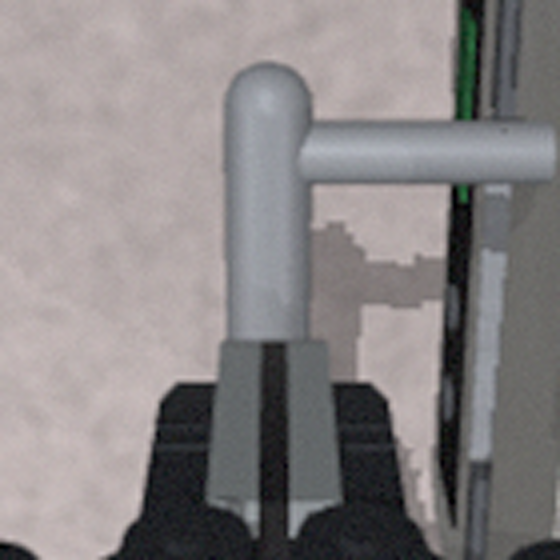

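The picture shows the bar below the closed finger tips, so the pads sit about 12 mm above the reported TCP, not 19 mm below it. I'll work from the seen tip position (tip z ≈ reported z + 12 mm), reopen and go lower.

Emit:
{"name": "play_rows", "arguments": {
  "commands": "0 0 0 0 1 0 30; 0 0 0 0 0 0 30; 0 0 0 0 0 0 30; 0 0 0 0 0 5 30; 0 0 0 0 0 5 30; 0 0 0 0 0 6 30; 0 0 0 0 0 6 30; 0 0 0 0 0 6 30; 0 0 0 0 0 0 30; 0 0 0 0 0 0 30"
}}

```text
time_s: 5.92
position: [0.463, -0.185, 0.0512]
orientation: [0.654, 0.756, -0.001, -0.0]
contact_force: [-10.2, 2.4, 23.8]
finger_gap: 0.3
```

Emit:
{"name": "play_rows", "arguments": {
  "commands": "0 0 0 0 0 0 0; 0 0 0 0 0 0 0; 0 0 0 0 0 0 0; 0 0 0 0 0 0 0; 0 0 0 0 0 0 0",
  "force": 30
}}

```text
time_s: 6.33
position: [0.4613, -0.1854, 0.0499]
orientation: [0.655, 0.756, -0.002, -0.001]
contact_force: [-6.8, 1.1, 16.8]
finger_gap: 0.116
```

```bash
python3 - <<'E'
import numpy as np
f=np.radians(6.9+np.r_[0,2,5,9,14,np.arange(20,111,6),109.5]); x=-184*np.cos(f); z=184*np.sin(f)
cx=0;cz=0;L=[]
for a,b in zip(np.diff(x),np.diff(z)):
    L.append("0 0 0 0 %.1f %.1f 0"%(a,-b))
print(len(L)); print("; ".join(L[:10]));print("; ".join(L[10:20]));print("; ".join(L[20:]))
E
```

```text
21
0 0 0 0 0.9 -6.4 0; 0 0 0 0 1.7 -9.5 0; 0 0 0 0 3.1 -12.5 0; 0 0 0 0 5.1 -15.2 0; 0 0 0 0 7.8 -17.6 0; 0 0 0 0 9.6 -16.7 0; 0 0 0 0 11.3 -15.6 0; 0 0 0 0 12.9 -14.3 0; 0 0 0 0 14.3 -12.9 0; 0 0 0 0 15.6 -11.3 0
0 0 0 0 16.7 -9.7 0; 0 0 0 0 17.6 -7.9 0; 0 0 0 0 18.3 -6.0 0; 0 0 0 0 18.8 -4.0 0; 0 0 0 0 19.2 -2.0 0; 0 0 0 0 19.3 -0.0 0; 0 0 0 0 19.2 2.0 0; 0 0 0 0 18.8 4.0 0; 0 0 0 0 18.3 5.9 0; 0 0 0 0 17.6 7.8 0
0 0 0 0 -1.4 -0.7 0
```

Emit:
{"name": "play_rows", "arguments": {
  "commands": "0 0 0 0 1 -6 0; 0 0 0 0 2 -10 0; 0 0 0 0 3 -12 0; 0 0 0 0 5 -15 0",
  "force": 30
}}

```text
time_s: 6.67
position: [0.4702, -0.1841, 0.0904]
orientation: [0.655, 0.756, -0.002, -0.003]
contact_force: [-2.9, -2.5, -2.5]
finger_gap: 0.118
```

Emit:
{"name": "play_rows", "arguments": {
  "commands": "0 0 0 0 8 -18 0; 0 0 0 0 10 -17 0; 0 0 0 0 11 -16 0; 0 0 0 0 13 -14 0; 0 0 0 0 14 -13 0; 0 0 0 0 16 -11 0"
}}

```text
time_s: 7.17
position: [0.537, -0.1747, 0.1817]
orientation: [0.656, 0.755, -0.007, -0.007]
contact_force: [-12.0, 0.4, 14.7]
finger_gap: 0.114
```

Emit:
{"name": "play_rows", "arguments": {
  "commands": "0 0 0 0 17 -10 0; 0 0 0 0 18 -8 0; 0 0 0 0 18 -6 0; 0 0 0 0 19 -4 0; 0 0 0 0 19 -2 0; 0 0 0 0 0 0 0"
}}

```text
time_s: 7.67
position: [0.6398, -0.1601, 0.213]
orientation: [0.654, 0.756, 0.002, 0.003]
contact_force: [0.6, -1.6, 7.0]
finger_gap: 0.118
```

Emit:
{"name": "play_rows", "arguments": {
  "commands": "0 0 0 0 19 0 0; 0 0 0 0 19 2 0; 0 0 0 0 19 4 0; 0 0 0 0 14 5 0; 0 0 0 0 0 0 0; 0 0 0 0 0 0 0"
}}

```text
time_s: 8.17
position: [0.7071, -0.1504, 0.2002]
orientation: [0.655, 0.756, 0.001, 0.001]
contact_force: [2.1, -2.7, 1.8]
finger_gap: 0.113
```

```bash
python3 - <<'E'
from h import *
o,M=st(); a=np.radians(8.1); d=o["position"]-np.array([.6438,-.1604,.053]); x=d[0]*np.cos(a)+d[1]*np.sin(a); z=d[2]+.026
print(x,z,np.hypot(x,z),"theta",np.arctan2(z,-x)-.12)
E
```

```text
t8.17 pos [ 0.7071 -0.1504  0.2002] tx [-0.142  0.99  -0.001] tz [ 0.003 -0.    -1.   ] F [ 2.1 -2.7  1.8] gap 0.113
0.06406447098292564 0.17316916275565672 0.1846396906729895 theta 1.8051350049357677
```

Emit:
{"name": "play_rows", "arguments": {
  "commands": "0 0 0 0 0 0 60; 0 0 0 0 0 0 100; 0 0 0 0 4 0 100; 0 0 0 0 6 0 100; 0 0 0 0 0 0 100; 0 0 0 0 0 -8 100; 0 0 0 0 0 -15 100; 0 0 0 0 0 -25 100; 0 0 0 0 0 -25 100; 0 0 0 0 0 0 100"
}}

```text
time_s: 9.0
position: [0.719, -0.1485, 0.2821]
orientation: [0.655, 0.756, 0.004, 0.006]
contact_force: [0.9, -0.4, 2.5]
finger_gap: 1.003
```

```bash
python3 - <<'E'
from h import *
o,M=st()
p=optics.get_image("scene"); q=optics.get_image("top")
cv2.imwrite("pics/s5.png",np.vstack([p["img"][80:300,60:340],q["img"][90:310,240:520]])[:,:,::-1])
for n,c in(("scene",p),("top",q)):
    for k in("plate_center","lid_handle"):
        for b in optics.boxes_of(c,k): print(n,k,b["conf"],w(c,b["centre"]).round(4),px(c,w(c,b["centre"])).round())
E
```

```text
t9.00 pos [ 0.719  -0.1485  0.2821] tx [-0.142  0.99  -0.004] tz [ 0.013 -0.002 -1.   ] F [ 0.9 -0.4  2.5] gap 1.003
scene plate_center 0.73 [ 0.5615 -0.1704  0.0471] [182. 219.]
scene lid_handle 0.92 [ 0.7127 -0.1091  0.1712] [125. 250.]
scene lid_handle 0.72 [0.3269 0.2134 0.1013] [424. 207.]
scene lid_handle 0.37 [ 0.6695 -0.122   0.0813] [156. 260.]
top plate_center 0.79 [ 0.5564 -0.173   0.0485] [347. 168.]
top lid_handle 0.87 [0.2998 0.2003 0.0992] [181. 277.]
top lid_handle 0.61 [ 0.7007 -0.1486  0.0947] [341. 102.]
```

View pics/s5.png

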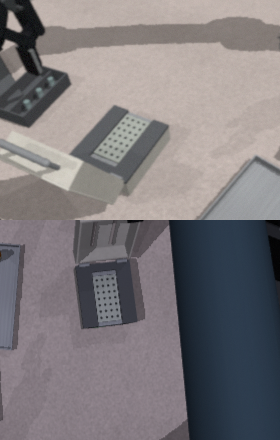

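The lid stands open, and the white case's perforated plate shows at scene (182,219), in case frame x≈-11 mm. Next: close the fingers, turn the jaws along case y and go above the plate.

Emit:
{"name": "play_rows", "arguments": {
  "commands": "0 0 7 0 0 0 0; 0 0 7 0 0 0 0; 0 0 7 0 0 0 0; 0 0 7 0 0 0 0; 0 0 7 0 0 0 0; 0 0 7 0 0 0 0; 0 0 7 0 0 0 0; 0 0 7 0 0 0 0; 0 0 7 0 0 0 0; 0 0 7 0 0 0 0"
}}

```text
time_s: 10.13
position: [0.7145, -0.1484, 0.2711]
orientation: [0.971, 0.241, -0.001, -0.001]
contact_force: [0.1, -0.0, -0.1]
finger_gap: -0.001
```

Emit:
{"name": "play_rows", "arguments": {
  "commands": "0 0 7 0 0 0 0; 0 0 7 0 0 0 0; 0 0 6 -16 0 0 0; 0 0 0 -28 0 0 0; 0 0 0 -30 0 0 0; 0 0 0 -30 0 0 0; 0 0 0 -28 0 20 0; 0 0 0 -20 0 30 0; 0 0 0 -5 0 30 0; 0 0 0 0 0 0 0"
}}

```text
time_s: 10.97
position: [0.5522, -0.1723, 0.1852]
orientation: [0.997, 0.071, -0.008, -0.002]
contact_force: [-1.7, 0.3, -1.2]
finger_gap: -0.002
```

```bash
python3 - <<'E'
from h import *
go(case_T(-.005,0,.09)); o,M=st()
p=optics.get_image("wrist"); save(p,"w6.png"); P=cloud(p)
a=np.radians(8.1); d=P[...,:2]-np.array([.5695,-.171]); X=d[...,0]*np.cos(a)+d[...,1]*np.sin(a); Y=-d[...,0]*np.sin(a)+d[...,1]*np.cos(a)
m=(p["depth"]>0)&(abs(P[...,2]-.049)<.004)&(abs(X)<.09)&(abs(Y)<.09)
print("case+plate X",np.percentile(X[m],[.5,99.5]),"Y",np.percentile(Y[m],[.5,99.5]))
hsv=p["img"].astype(float).mean(2)
k=(p["depth"]>0)&(abs(P[...,2]-.047)<.008)&(abs(Y)<.022)&(abs(X)<.09)
for x in np.arange(-.085,.06,.005):
    s=k&(abs(X-x)<.0025); print(round(x,3),s.sum(),hsv[s].mean().round() if s.any() else '',P[...,2][s].mean().round(4) if s.any() else '')
b=optics.boxes_of(p,"plate_center"); 
for q in b: print(q["conf"],w(p,q["centre"]).round(4))
E
```

```text
t10.97 pos [ 0.5522 -0.1723  0.1852] tx [ 0.99   0.141 -0.015] tz [-0.016  0.003 -1.   ] F [-1.7  0.3 -1.2] gap -0.002
to go tool mm [13.8  1.7 95. ]
t10.97 pos [ 0.5522 -0.1723  0.1852] tx [ 0.99   0.141 -0.015] tz [-0.016  0.003 -1.   ] F [-1.7  0.3 -1.2] gap -0.002
case+plate X [-0.07406181  0.08962807] Y [-0.06587362  0.06285585]
-0.085 0  
-0.08 0  
-0.075 132 168.0 0.0448
-0.07 173 166.0 0.0449
-0.065 140 182.0 0.0493
-0.06 213 172.0 0.0496
-0.055 210 157.0 0.0496
-0.05 213 186.0 0.0495
-0.045 221 175.0 0.0495
-0.04 225 157.0 0.0496
-0.035 227 187.0 0.0495
-0.03 229 173.0 0.0495
-0.025 240 157.0 0.0496
-0.02 232 186.0 0.0495
-0.015 237 174.0 0.0495
-0.01 253 156.0 0.0495
-0.005 261 185.0 0.0496
0.0 247 173.0 0.0495
0.005 256 154.0 0.0495
0.01 274 182.0 0.0495
0.015 258 168.0 0.0495
0.02 279 149.0 0.0496
0.025 294 177.0 0.0495
0.03 262 166.0 0.0495
0.035 281 145.0 0.0496
0.04 306 175.0 0.0495
0.045 318 149.0 0.0462
0.05 287 158.0 0.0449
0.055 305 121.0 0.0486
0.06 305 104.0 0.0504
0.77 [ 0.5604 -0.174   0.0502]
```

View pics/w6.png

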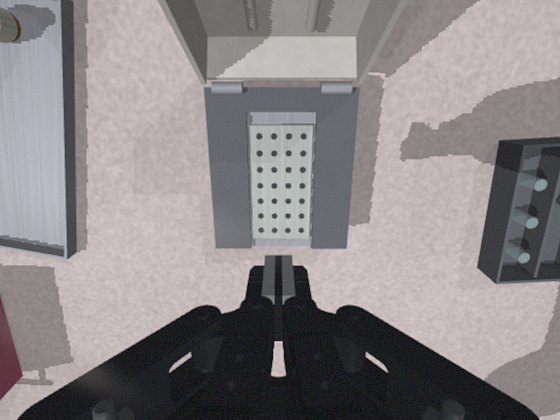

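Emit:
{"name": "play_rows", "arguments": {
  "commands": "0 0 0 6 1 15 0; 0 0 0 6 0 25 0; 0 0 0 0 0 30 0; 0 0 0 0 0 25 0; 0 0 0 0 0 20 0; 0 0 0 0 0 10 0; 0 0 0 0 0 0 0; 0 0 0 0 0 0 0",
  "force": 30
}}

```text
time_s: 11.73
position: [0.5743, -0.1717, 0.069]
orientation: [0.997, 0.072, 0.001, 0.0]
contact_force: [0.0, -0.7, 0.6]
finger_gap: -0.001
```

Emit:
{"name": "play_rows", "arguments": {
  "commands": "0 0 0 0 0 4 0; 0 0 0 0 0 0 0; 0 0 0 0 0 0 0"
}}

```text
time_s: 11.98
position: [0.5734, -0.1721, 0.0652]
orientation: [0.997, 0.072, 0.001, 0.0]
contact_force: [-0.5, 0.0, -0.3]
finger_gap: 0.0
```

Emit:
{"name": "play_rows", "arguments": {
  "commands": "0 0 0 0 0 6 0; 0 0 0 0 0 6 0; 0 0 0 0 0 5 0; 0 0 0 0 0 0 0; 0 0 0 0 0 0 0"
}}

```text
time_s: 12.4
position: [0.5715, -0.1716, 0.0459]
orientation: [0.997, 0.072, -0.001, -0.0]
contact_force: [1.5, 0.5, -0.3]
finger_gap: -0.002
```

Emit:
{"name": "play_rows", "arguments": {
  "commands": "0 0 0 0 0 3 0; 0 0 0 0 0 2 0; 0 0 0 0 0 0 0; 0 0 0 0 0 0 0"
}}

```text
time_s: 12.73
position: [0.5738, -0.1722, 0.0446]
orientation: [0.997, 0.071, 0.001, 0.001]
contact_force: [-2.8, 1.0, 11.7]
finger_gap: -0.002
```

Emit:
{"name": "play_rows", "arguments": {
  "commands": "0 0 0 0 0 1 0; 0 0 0 0 0 1 0; 0 0 0 0 0 1 0; 0 0 0 0 0 0 0; 0 0 0 0 0 0 0"
}}

```text
time_s: 13.15
position: [0.5752, -0.1726, 0.0446]
orientation: [0.997, 0.071, 0.002, 0.001]
contact_force: [-6.3, 0.8, 23.7]
finger_gap: 0.002
```

Emit:
{"name": "play_rows", "arguments": {
  "commands": "0 0 0 0 0 -2 0; 0 0 0 0 0 -2 0; 0 0 0 0 0 0 0"
}}

```text
time_s: 13.4
position: [0.5739, -0.1722, 0.0446]
orientation: [0.997, 0.072, 0.001, 0.001]
contact_force: [-0.5, -0.0, 8.1]
finger_gap: 0.003
```

Light press of 8 N; drawing forward.

Emit:
{"name": "play_rows", "arguments": {
  "commands": "0 0 0 -2 0 0 0; 0 0 0 -4 0 0 0; 0 0 0 -4 0 0 0; 0 0 0 -4 0 0 0; 0 0 0 0 0 0 0"
}}

```text
time_s: 13.82
position: [0.5609, -0.1741, 0.0447]
orientation: [0.997, 0.072, 0.003, 0.001]
contact_force: [1.3, -0.0, 7.4]
finger_gap: 0.001
```

```bash
cat >> h.py <<'E'
def plate(p):
    P=cloud(p); a=np.radians(8.1); d=P[...,:2]-np.array([.5695,-.171]); X=d[...,0]*np.cos(a)+d[...,1]*np.sin(a); Y=-d[...,0]*np.sin(a)+d[...,1]*np.cos(a)
    m=(p["depth"]>0)&(abs(P[...,2]-.0495)<.0025)&(abs(Y)<.022)&(X<.09)&(X>-.15)
    g=p["img"].astype(float).mean(2)
    print("front X pct",np.percentile(X[m],[.3,1,2]).round(4),"Z",P[...,2][m].mean().round(4),"Y",np.percentile(Y[m&(X<-.076)],[1,99]).round(4) if (m&(X<-.076)).any() else '')
E
python3 - <<'E'
from h import *
st(); plate(optics.get_image("top"));plate(optics.get_image("wrist"))
E
```

```text
t13.82 pos [ 0.5609 -0.1741  0.0447] tx [0.99  0.143 0.005] tz [ 0.005 -0.001 -1.   ] F [ 1.3 -0.   7.4] gap 0.001
front X pct [-0.077  -0.0763 -0.0755] Z 0.0494 Y [-0.0143  0.0141]
front X pct [-0.0739 -0.0683 -0.0591] Z 0.05 Y [-0.0048  0.0004]
```

Emit:
{"name": "play_rows", "arguments": {
  "commands": "0 0 0 -4 0 0 0; 0 0 0 -4 0 0 0; 0 0 0 -4 0 0 0; 0 0 0 -4 0 0 0; 0 0 0 -4 0 0 0; 0 0 0 -4 0 0 0; 0 0 0 -4 0 0 0; 0 0 0 -3 0 0 0; 0 0 0 0 0 0 0; 0 0 0 0 0 0 0"
}}

```text
time_s: 14.75
position: [0.5304, -0.1786, 0.0446]
orientation: [0.997, 0.072, 0.003, 0.001]
contact_force: [1.3, 0.6, 7.6]
finger_gap: 0.0
```

```bash
python3 - <<'E'
from h import *
st(); plate(optics.get_image("top"));plate(optics.get_image("scene"))
E
```

```text
t14.75 pos [ 0.5304 -0.1786  0.0446] tx [0.99  0.143 0.005] tz [ 0.005 -0.001 -1.   ] F [1.3 0.6 7.6] gap 0.000
front X pct [-0.1076 -0.1069 -0.1063] Z 0.0493 Y [-0.0213  0.0213]
front X pct [-0.1071 -0.1046 -0.1021] Z 0.05 Y [-0.0217  0.0218]
```

Emit:
{"name": "play_rows", "arguments": {
  "commands": "0 0 0 0 0 -5 0; 0 0 0 0 0 -15 0; 0 0 0 0 0 -20 0; 0 0 0 -20 -1 -10 78; 0 0 0 -20 -1 0 78; 0 0 0 -13 0 0 78; 0 0 0 0 0 0 78; 0 0 0 0 0 0 78; 0 0 0 0 0 0 78"
}}

```text
time_s: 15.6
position: [0.4757, -0.1836, 0.0926]
orientation: [0.997, 0.072, 0.0, -0.0]
contact_force: [0.1, 0.7, 0.7]
finger_gap: 0.779
```

```bash
python3 - <<'E'
from h import *
go(case_T(-.093,0,.055)); o,M=st()
p=optics.get_image("wrist"); save(p,"w7.png"); P=cloud(p); T=(P-o["position"])@M*1000
plate(p); plate(optics.get_image("top"))
d=p["depth"];m=(d>0)&(T[...,2]<2)&(T[...,2]>-35)&(abs(T[...,0])<25)&(abs(T[...,1])<60)
for s in(-1,1):
    k=m&(T[...,1]*s>5)
    if k.any():
        q=T[k]; i=np.argsort(-q[:,2])[:15]; print(s,k.sum(),"z max",q[i].round()[::5].tolist(),"inner y",np.percentile(abs(q[:,1]),[1,5,50,95]).round(1))
# plate side edges in front of case, case frame
a=np.radians(8.1); dd=P[...,:2]-np.array([.5695,-.171]); X=dd[...,0]*np.cos(a)+dd[...,1]*np.sin(a); Y=-dd[...,0]*np.sin(a)+dd[...,1]*np.cos(a)
k=(d>0)&(abs(P[...,2]-.0495)<.003)&(X<-.077)&(X>-.12)&(abs(Y)<.04)
print("overhang part X",np.percentile(X[k],[.5,99.5]).round(4),"Y",np.percentile(Y[k],[.5,99.5]).round(4))
E
```

```text
t15.60 pos [ 0.4757 -0.1836  0.0926] tx [0.99  0.143 0.001] tz [ 0.001  0.    -1.   ] F [0.1 0.7 0.7] gap 0.779
to go tool mm [ 1.6  0.8 37.6]
t15.60 pos [ 0.4757 -0.1836  0.0926] tx [0.99  0.143 0.001] tz [ 0.001  0.    -1.   ] F [0.1 0.7 0.7] gap 0.779
front X pct [-0.1068 -0.1058 -0.1043] Z 0.0495 Y [-0.0215  0.0216]
front X pct [-0.0803 -0.0734 -0.071 ] Z 0.0493 Y [0.0161 0.019 ]
-1 1103 z max [[-7.0, -33.0, -11.0], [7.0, -32.0, -12.0], [6.0, -32.0, -13.0]] inner y [32.2 32.3 32.8 44.7]
1 1097 z max [[-1.0, 34.0, -11.0], [0.0, 34.0, -12.0], [-3.0, 34.0, -13.0]] inner y [33.8 33.9 34.3 46.4]
overhang part X [-0.1071 -0.0771] Y [-0.0301  0.0251]
```

View pics/w7.png

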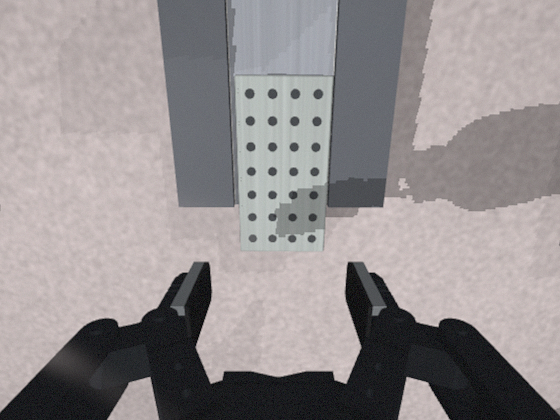

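The overhang is about 33 mm and the plate sits 2–3 mm toward tool +y, so I'll centre on it and go down beside its edges.

Emit:
{"name": "play_rows", "arguments": {
  "commands": "0 0 0 2 3 5 78; 0 0 0 0 0 10 78; 0 0 0 0 0 12 78; 0 0 0 0 0 12 78; 0 0 0 0 0 8 78; 0 0 0 0 0 6 78; 0 0 0 0 0 0 78; 0 0 0 0 0 0 78"
}}

```text
time_s: 16.37
position: [0.477, -0.1863, 0.0391]
orientation: [0.997, 0.072, -0.001, -0.0]
contact_force: [-0.8, 1.3, 0.7]
finger_gap: 0.779
```

```bash
python3 - <<'E'
from h import *
go(case_T(-.092,-.0025,.0315))
E
```

```text
t16.37 pos [ 0.477  -0.1863  0.0391] tx [ 0.99   0.143 -0.001] tz [-0.001  0.001 -1.   ] F [-0.8  1.3  0.7] gap 0.779
to go tool mm [1.8 0.4 7.6]
```

Emit:
{"name": "play_rows", "arguments": {
  "commands": "0 0 0 1 0 5 78; 0 0 0 0 0 3 78; 0 0 0 0 0 0 78; 0 0 0 0 0 0 78"
}}

```text
time_s: 16.7
position: [0.4784, -0.1864, 0.0318]
orientation: [0.997, 0.072, 0.0, 0.0]
contact_force: [-0.2, -0.5, 0.3]
finger_gap: 0.781
```

Emit:
{"name": "play_rows", "arguments": {
  "commands": "0 0 0 0 0 0 50; 0 0 0 0 0 0 40; 0 0 0 0 0 0 40; 0 0 0 0 0 0 40; 0 0 0 0 0 0 40",
  "force": 40
}}

```text
time_s: 17.12
position: [0.4787, -0.1865, 0.0323]
orientation: [0.997, 0.072, 0.0, 0.0]
contact_force: [-1.9, 0.0, 3.6]
finger_gap: 0.642
```

Emit:
{"name": "play_rows", "arguments": {
  "commands": "0 0 0 0 0 -3 20; 0 0 0 0 0 -5 20; 0 0 0 0 0 -8 20; 0 0 0 0 0 -10 20; 0 0 0 0 0 -12 20; 0 0 0 0 0 -12 20; 0 0 0 0 0 -10 20; 0 0 0 0 0 0 20; 0 0 0 0 0 0 20",
  "force": 50
}}

```text
time_s: 17.87
position: [0.4794, -0.1867, 0.0931]
orientation: [0.997, 0.072, 0.001, 0.001]
contact_force: [-0.1, -0.2, -1.2]
finger_gap: 0.637
```

```bash
cat > held.py <<'E'
from h import *
o,M=st(); p=optics.get_image("wrist"); P=cloud(p); T=(P-o["position"])@M*1000
k=(p["depth"]>0)&(T[...,2]<15)&(T[...,2]>-45)&(abs(T[...,1])<25)&(T[...,0]>-5)&(T[...,0]<110)
q=T[k]
if len(q)>50:
    A=np.c_[q[:,0],np.ones(len(q))]; i=np.ones(len(q),bool)
    for _ in range(5):
        c=np.linalg.lstsq(A[i],q[i,2],rcond=None)[0]; i=abs(A@c-q[:,2])<3
    print("n",i.sum(),"top z at tool x=0",c[1].round(1),"slope deg",np.degrees(np.arctan(c[0])).round(1),"x range",np.percentile(q[i,0],[1,99]).round(1),"y",np.percentile(q[i,1],[1,99]).round(1))
save(p,"held.png")
E
python3 held.py
```

```text
t17.87 pos [ 0.4794 -0.1867  0.0931] tx [0.99  0.143 0.002] tz [ 0.003 -0.001 -1.   ] F [-0.1 -0.2 -1.2] gap 0.637
n 26017 top z at tool x=0 -17.0 slope deg 0.4 x range [-3.6 93.5] y [-24.5  24.5]
```

Held level: slope 0.4°, and the plate centre is about 38 mm ahead of the pads. Carrying it to the tray.

Emit:
{"name": "play_rows", "arguments": {
  "commands": "0 0 0 0 -5 -15 20; 0 0 0 2 -15 -20 20; 0 0 0 4 -25 0 20; 0 0 0 5 -30 0 20; 0 0 0 5 -30 0 20; 0 0 0 5 -30 0 20; 0 0 0 5 -30 0 20; 0 0 0 5 -30 0 20; 0 0 0 5 -30 0 20; 0 0 0 5 -30 0 20"
}}

```text
time_s: 18.75
position: [0.4815, 0.0731, 0.1259]
orientation: [0.997, 0.072, -0.001, 0.0]
contact_force: [0.2, -0.6, -0.6]
finger_gap: 0.632
```

Emit:
{"name": "play_rows", "arguments": {
  "commands": "0 0 2 5 -30 0 20; 0 0 3 4 -25 0 20; 0 0 3 2 -10 0 20; 0 0 3 0 0 0 20; 0 0 0 0 0 0 20; 0 0 0 0 0 0 20"
}}

```text
time_s: 19.25
position: [0.4852, 0.1373, 0.1259]
orientation: [1.0, -0.024, -0.001, 0.0]
contact_force: [-0.4, -1.2, -0.4]
finger_gap: 0.63
```

```bash
python3 held.py; python3 -c "
from h import *
go([.484,.149,.02])"
```

```text
t19.25 pos [0.4852 0.1373 0.1259] tx [ 0.999 -0.047 -0.002] tz [-0.002 -0.001 -1.   ] F [-0.4 -1.2 -0.4] gap 0.630
n 26102 top z at tool x=0 -17.0 slope deg 0.4 x range [-3.6 93.6] y [-24.5  24.5]
t19.30 pos [0.4853 0.1368 0.126 ] tx [ 0.999 -0.048 -0.002] tz [-0.002 -0.001 -1.   ] F [ 0.7  0.8 -1.2] gap 0.631
to go tool mm [ -1.7 -12.2 106. ]
```

Emit:
{"name": "play_rows", "arguments": {
  "commands": "0 0 0 -1 -6 10 20; 0 0 0 0 -6 20 20; 0 0 0 0 0 20 20; 0 0 0 0 0 20 20; 0 0 0 0 0 15 20; 0 0 0 0 0 12 20; 0 0 0 0 0 8 20; 0 0 0 0 0 6 20; 0 0 0 0 0 0 20; 0 0 0 0 0 0 20"
}}

```text
time_s: 20.13
position: [0.4858, 0.1498, 0.0159]
orientation: [1.0, -0.024, 0.0, -0.0]
contact_force: [-0.5, 0.1, -0.9]
finger_gap: 0.635
```

Emit:
{"name": "play_rows", "arguments": {
  "commands": "0 0 0 0 0 4 20; 0 0 0 0 0 4 20; 0 0 0 0 0 0 20; 0 0 0 0 0 0 20"
}}

```text
time_s: 20.47
position: [0.4855, 0.1497, 0.0078]
orientation: [1.0, -0.024, 0.0, 0.0]
contact_force: [1.0, -0.6, -0.4]
finger_gap: 0.634
```

Emit:
{"name": "play_rows", "arguments": {
  "commands": "0 0 0 0 0 3 20; 0 0 0 0 0 3 20; 0 0 0 0 0 3 20; 0 0 0 0 0 2 20; 0 0 0 0 0 0 20; 0 0 0 0 0 0 20"
}}

```text
time_s: 20.97
position: [0.4853, 0.1496, -0.0035]
orientation: [1.0, -0.024, -0.0, 0.0]
contact_force: [0.4, -0.6, -0.5]
finger_gap: 0.63
```

Emit:
{"name": "play_rows", "arguments": {
  "commands": "0 0 0 0 0 1 20; 0 0 0 0 0 1 20; 0 0 0 0 0 0 20; 0 0 0 0 0 0 20"
}}

```text
time_s: 21.3
position: [0.4858, 0.1498, -0.005]
orientation: [1.0, -0.024, 0.0, -0.0]
contact_force: [0.2, -0.1, 0.3]
finger_gap: 0.633
```

Emit:
{"name": "play_rows", "arguments": {
  "commands": "0 0 0 0 0 1 20; 0 0 0 0 0 1 20; 0 0 0 0 0 0 20; 0 0 0 0 0 0 20"
}}

```text
time_s: 21.63
position: [0.4858, 0.1498, -0.0051]
orientation: [1.0, -0.024, 0.0, 0.001]
contact_force: [-5.3, -2.8, 15.8]
finger_gap: 0.633
```

```bash
python3 held.py
```

```text
t21.63 pos [ 0.4858  0.1498 -0.0051] tx [ 0.999 -0.049  0.   ] tz [-0.    -0.001 -1.   ] F [-5.3 -2.8 15.8] gap 0.633
n 26089 top z at tool x=0 -17.1 slope deg 0.4 x range [-3.5 93.6] y [-24.5  24.5]
```

The tips are on the tray floor with the plate level about 4 mm above it. Releasing gently, then rising.

Emit:
{"name": "play_rows", "arguments": {
  "commands": "0 0 0 0 0 -1 64; 0 0 0 0 0 0 65; 0 0 0 0 0 0 66; 0 0 0 0 0 0 68; 0 0 0 0 0 0 74; 0 0 0 0 0 0 82; 0 0 0 0 0 0 82; 0 0 0 0 0 0 82",
  "force": 20
}}

```text
time_s: 22.35
position: [0.4852, 0.1496, -0.0066]
orientation: [1.0, -0.024, -0.0, 0.0]
contact_force: [1.4, -0.4, -0.4]
finger_gap: 0.82
```

Emit:
{"name": "play_rows", "arguments": {
  "commands": "0 0 0 0 0 -3 82; 0 0 0 0 0 -6 82; 0 0 0 0 0 -12 82; 0 0 0 0 0 -20 82; 0 0 0 0 0 -30 82; 0 0 0 0 0 -30 82; 0 0 0 0 0 -30 82; 0 0 0 0 0 0 82; 0 0 0 0 0 0 82"
}}

```text
time_s: 23.1
position: [0.4878, 0.1505, 0.1283]
orientation: [1.0, -0.024, 0.003, -0.001]
contact_force: [-0.5, 0.8, 0.7]
finger_gap: 0.822
```

```bash
python3 - <<'E'
from h import *
o,M=st(); p=optics.get_image("wrist"); s=optics.get_image("scene"); P=cloud(p)
for b in optics.boxes_of(p,"plate_center")[:1]:
    c=w(p,b["centre"]); a=np.radians(-3.4); d=c[:2]-np.array([.5653,.1442]); print(c.round(4),"tray frame",(d[0]*np.cos(a)+d[1]*np.sin(a)).round(4),(-d[0]*np.sin(a)+d[1]*np.cos(a)).round(4))
    k=(p["depth"]>0)&(np.hypot(P[...,0]-c[0],P[...,1]-c[1])<.024); A=np.c_[P[k][:,:2]-c[:2],np.ones(k.sum())]; f=np.linalg.lstsq(A,P[k][:,2],rcond=None)[0]; print("tilt",np.hypot(f[0],f[1]).round(4),"top z",f[2].round(4))
for q in("jar_center","vial_center","lid_handle"):
    for b in optics.boxes_of(s,q): print(q,b["conf"],w(s,b["centre"]).round(3))
cv2.imwrite("pics/end.png",np.hstack([cv2.resize(p["img"],(400,300)),cv2.resize(s["img"],(400,300))])[:,:,::-1])
E
```

```text
t23.10 pos [0.4878 0.1505 0.1283] tx [ 0.999 -0.049  0.007] tz [ 0.007  0.002 -1.   ] F [-0.5  0.8  0.7] gap 0.822
[0.5259 0.1467 0.0079] tray frame -0.0395 0.0002
tilt 2.8303 top z 0.0308
jar_center 0.64 [0.661 0.193 0.071]
vial_center 0.75 [0.664 0.099 0.038]
lid_handle 0.78 [ 0.713 -0.11   0.175]
lid_handle 0.74 [0.307 0.229 0.103]
lid_handle 0.56 [0.667 0.098 0.039]
```

View pics/end.png

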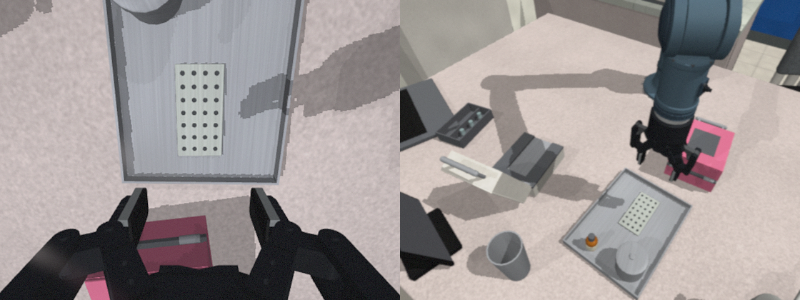

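The plate lies in the tray at wrist (200,110), with jar and vial standing and the lid open. The tilt fit included finger pixels, so I'll redo it with those masked and hand in if it is flat.

```bash
python3 - <<'E'
from h import *
p=optics.get_image("wrist"); P=cloud(p); c=np.array([.5259,.1467])
k=(p["depth"]>0)&(abs(P[...,0]-c[0])<.05)&(abs(P[...,1]-c[1])<.022)&(abs(P[...,2])<.02)
q=P[k];A=np.c_[q[:,:2]-c,np.ones(len(q))];f=np.linalg.lstsq(A,q[:,2],rcond=None)[0]; t=np.hypot(f[0],f[1]); print(k.sum(),"tilt",t,"top z",f[2])
if t<.03 and abs(f[2]-.008)<.003: arm.finish_job(); print("handed in"); st()
E
```

```text
6428 tilt 0.0013064380754368517 top z 0.008511450174453077
the job is handed in; nothing more can be done
handed in
the job is handed in; nothing more can be done
```

The plate is lying flat on the tray floor with the lid left open, and I handed the job in at about 23 s of robot time. No verdict came back.

**What I did:** I gripped the white case's bar handle and swung the lid to about 1.8 rad, where it fell open to its stop. I drew the plate out with about 8 N to roughly 33 mm overhang. Then I gripped its front end, carried it level to the tray, lowered it until the fingertips touched the floor, and released it.

**Last checks:**
- **Plate:** its centre is at about (-40, 0) mm in the tray frame. Tilt is 0.001 rad and its top is at z 8.5 mm, so it rests on the floor.
- **Jar, vial and lid:** jar and vial stand where they were to within the detector's error of a few mm. The lid is open in the picture, and its handle was found at the same place as after opening.
- **Robot:** force was about zero after the arm backed away.

**What disagreed or went less cleanly:**
- The fingertips actually stand 5 to 11 mm behind the reported tool point, not 19 mm ahead. My first close therefore missed the bar, and I worked from the measured offset after that.
- One contact of about 24 N came up while I lowered onto the handle.
- The press on the plate briefly reached 24 N before I backed it off to 8 N; the limit is 45 N.
- The fingertips reached the tray floor first, so the front end of the plate fell about 4 mm on release.
- My first tilt fit gave nonsense because finger pixels were included; with them masked it read flat.

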